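# Start the internal calibration of a laboratory balance

### The arm

A 6-joint arm with a two-finger parallel gripper is mounted at the origin on the work surface. World frame = base frame: x ahead of the robot, y to its left, z up, the work surface at z = 0. Lengths are in mm, angles in rad, forces in N, time in s.
With the tool pointing down it reaches from about 275 to 1000 mm from the base axis. Payload 8.4 kg.
Tool frame: the origin (TCP) lies on the centre line of the jaws, within the pads' length; the fingertips stand 17 mm ahead of it and the grasp point (between the pads) lies 2 mm behind it (r.tcp_to_tips is the z of the fingertips in the tool frame, in mm); z points along the fingers, y is the direction in which the jaws open and shut (so a half turn about z gives the same grasp; the last joint's range is limited). The gripper opens to 85 mm and grips with 20 to 120 N. Pads are 22 mm wide; open, the fingers measure 114 mm over their backs; the gripper's body (76 mm by 85 mm) begins 54 mm behind the grasp point. The pads swing forward as they close: fully open they stand 13 mm farther back than shut.
Start: joints at [-1.249, 0.353, 1.633, -0, 1.155, -0.002], TCP at [198.856, -592.524, 248.281] pointing down, gripper open.
Joint ranges: [-2.63, 2.63], [-0.92, 2.1], [0.06, 2.66], [-1.3, 4.44], [0, 2.69], [-3.02, 3.02]. Speed limits (rad/s): [2.22, 2.22, 2.79, 3.14, 3.14, 3.14].

### API

Orientations are given as [roll, pitch, yaw] about the fixed x, y, z axes, in that order (R = Rz(yaw) Ry(pitch) Rx(roll)).
In Python, from rig import r, cams, job gives the robot as it stands.
- The arm moves only by the tool drive_tool, never from a script. Its argument "deltas" is a list of rows, each a list of 4 numbers: the shift along the tool's x, y, z in cm, then the turn about the tool's z in rad. In form: [[x, y, z, roll], ...]. A call has 1 to 12 rows; each row shifts and turns the commanded pose from where the row before left it, along the tool's axes as they then stand; what a row does not reach is not made up. A row lasts 1/12 s, in which the tool goes at most 41.7 mm and 7.16 degrees, less where a joint would pass 70% of its speed; a pose out of reach is approached as far as the arm can. A call with a gripper value outside its range is refused whole. "jaw" is the closure, from 0 (fully open) to 1 (shut), set as the call begins (left out, the last holds). The fingers move at their own pace and stop on an object; "force" is the grip in N (left out, the last holds). Time passes only in rows, so rows that do not move let the fingers close. It gives the time, the measured TCP pose, the force and the opening at its end, in the units of the state.
- r.sense(): the state, without advancing time (a new reading comes with each control period).
- cams.grab_frame(name): name is "side" or "top" or "wrist"; returns (picture, depth): 480x640x3 uint8, red, green, blue; 480x640 float32, mm along the optical axis (not along the pixel's ray), 0 where there is no reading.
- cams.camera_params(name): a dict with "fx", "fy", "cx", "cy" (pixels), "k1" (the pictures are not rectified: a ray, as slopes to the right and down, at radius r is drawn at 1 + k1 r^2 times it, then the intrinsics apply), "R" (3x3) and "t" (3): a world point X has camera coordinates R X + t. Camera axes: x right, y down, z forward; pixel columns grow to the right and rows downward; lengths in mm; the calibration is good to about 2 mm. A picture is of the moment at which its call begins: read the wrist's pose just before it. camera_params takes no time and is no camera call; for the wrist camera it gives the pose at the moment of the call.
- job.sign_off(): hands the job in, once; it reports no verdict.
The state is a dict: "clock": time; "qpos": joint angles; "qvel": joint speeds; "joint_efforts": joint torques, N m; "eef_pos": TCP position; "tcp_rot": TCP orientation; "contact_force": force on the tool from outside, world axes, zero at the start; "wrist_torque": the same for the moment, N m; "opening": opening from 0.0 (shut) to 1.0 (fully open).
Only numpy, scipy, OpenCV 4.12 (cv2) and the standard library are available. Lean on these libraries where they do the work, as an engineer would, in place of code of your own. Each camera call takes 0.05 s, during which the arm holds its last target. There are 200 camera calls.

### The job

Start the internal calibration of the balance with closed fingertips, picking nothing up: first gently slide the top door of its glass draught shield fully shut, then press the tare key (the long bar), and then press the round calibration key fully down, keep it down for two seconds and let it go. Do not press the two square keys, do not press any key while the door is open, and leave everything standing around the balance where it is.

Things in the scene. Friction and masses are not known exactly. Their poses are not given: they have to be found in the camera images.
- balance: fixed white balance, 310 mm deep (x) x 210 wide (y); origin: centre of its underside on the table; x to its back, y to its left seen from the keys, z up. A grey key panel slopes up (11.3 degrees) from 45 mm at the front edge, x = -155, to 68 mm at x = -40. On the deck behind it stands a glass draught shield, 150 mm square (x = -29 to 123 mm), rails' top at z = 165 mm, weighing pan inside
- door (a joint): sliding top door of the draught shield: 0 = fully shut (a firm stop at the front), grows in metres as the door is slid along the balance's +x to the back, at most 0.100; starts 0.05 to 0.09 open. About 1.2 N of friction; it stays where it is left
- door_grip (a point): centre of the door's grip bar: grey, 80 mm long (balance's y), 12 thick (x), 18 high, across the door's front edge; its top is 9 mm above the point, the clear door plate's top 9 mm below it, running 130 mm further back. Moves with the door; at x = -16, y = 0, z = 171 mm of the balance when shut. Pushing the bar's rear face towards the balance's front (-x) shuts the door
- tare_key (a joint): tare key: 0 = up, 0.004 m = fully down; it moves square to the sloping panel, springs back when let go and takes 1.2 N to start and about 4.5 N fully down
- tare_key_top (a point): centre of the top of the tare key: the long bar at the right end of the key row, 52 mm long (balance's y) x 16 mm, standing 8 mm proud of the panel, white plastic like all four keys. At x = -133, y = -56, z = 58 mm of the balance when up; moves with the key
- cal_key (a joint): calibration key: 0 = up, 0.004 m = fully down; spring as the tare key's
- cal_key_top (a point): centre of the top of the calibration key: the only round key, 20 mm in diameter, second from the left in the row between the two square keys, 8 mm proud of the panel. In the balance's frame at x = -133, y = 44, z = 58 mm when up; the point moves with the key
- power_key (a joint): on/off key, the square key (15 mm) at the left end of the row, at x = -133, y = 80, z = 58 mm in the balance's frame: leave it alone; 0 = up, 0.004 m = fully down
- print_key (a joint): print key, the square key (15 mm) between the round key and the bar, at x = -133, y = 8, z = 58 mm in the balance's frame: leave it alone; 0 = up, 0.004 m = fully down
- weight: bystander: loose 100 g steel knob weight, 20 mm in diameter, 38 mm tall, on the ledge to the right of the shield; origin under its centre
- forceps: bystander: loose steel forceps about 130 mm long (its x), 8 mm high, lying on the table in front of the balance; origin under its middle
- tip_box: bystander: loose pinkish clear pipette tip box 126 x 88 x 75 mm, left of the balance; origin under its centre
- dish: bystander: loose aluminium weighing dish, 62 mm in diameter, 20 mm high; origin under its centre
- mortar: bystander: loose white porcelain mortar, 88 mm in diameter, 45 mm high; origin under its centre
- tape: bystander: loose roll of black tape, 66 mm in diameter, 19 mm high; origin under its centre
- cell_holder: bystander: loose black square sample-cell holder 140 mm tall on a dark wooden foot 85 mm square, right of the balance; origin under its centre

How it is judged (in metres and radians):
On the way, in this order (a step that is already met when the one before it is completed fails the run):
1. the shield's door is fully shut (value of joint door below 0.003 m), for 0.2 s.
2. the tare key is pressed down, door shut (value of joint tare_key above 0.003 m and value of joint door below 0.003 m), for 0.1 s.
3. then the round calibration key is held down for two seconds (1.6 s counts), the tare key up (value of joint cal_key above 0.003 m and value of joint tare_key below 0.001 m and value of joint door below 0.003 m), for 1.6 s.
At the end, for the whole second after the job is handed in: the draught shield's door is shut to within 3 mm and all four keys are up again (within 1 mm) (value of joint door below 0.003 m and value of joint each of tare_key, cal_key, power_key, print_key below 0.001 m); the robot touches nothing.
It fails at once if a square key (on/off or print) is pressed 2 mm or more (value of joint any of power_key, print_key above 0.002 m).
It fails at once if the tare or calibration key is pressed while the door is open (value of joint door above 0.003 m and value of joint any of tare_key, cal_key above 0.002 m).
It fails at once if the door is forced or squeezed (more than 40 N) (contact force between the fingers and door above 40 N).
It fails at once if something standing around the balance is lifted or moved by more than 15 mm (distance of any of weight, forceps, tip_box, dish, mortar, tape, cell_holder from where it was at the start of the episode above 0.015 m).
It also fails if it takes over 51 s, if anything falls off the work surface, if the arm or the gripper's body presses on something with over 40 N, if the wrist force passes 120 N, or if a joint passes its speed limit or range.

## Working session

There is one attempt and no reset: what is moved stays moved. The work goes in short steps, Python scripts to look and compute and a tool call to move; the robot and the scene stay as the last step left them, time stands still between calls to the robot, and variables do not carry over. Pictures are saved under pics/ and viewed, about 8 in all and at most 12, crops included, and the job is handed in when it is done.

Besides the shell and the picture viewer there is one more tool, called after "Emit:" by a JSON object that holds its "op" and its "data". drive_tool: Moves the arm, as the interface text tells. Its arguments: {"type":"object","properties":{"deltas":{"type":"array"},"jaw":{"type":"number"},"force":{"type":"number"}},"required":["deltas"]}

```bash
mkdir -p pics; ls; cat > h.py <<'E'
import numpy as np,cv2
from rig import r,cams,job
def ray(n,u,v,P=None):
    P=P or cams.camera_params(n); K=np.array([[P['fx'],0,P['cx']],[0,P['fy'],P['cy']],[0,0,1.]])
    p=cv2.undistortPoints(np.array([[[u,v]]],float),K,np.array([P['k1'],0,0,0,0]))[0,0]
    R=np.array(P['R']);t=np.array(P['t']); return -R.T@t,R.T@np.array([p[0],p[1],1])
def onz(n,u,v,z,P=None):
    c,d=ray(n,u,v,P); return c+d*(z-c[2])/d[2]
def proj(n,X,P=None):
    P=P or cams.camera_params(n); x=np.array(P['R'])@np.array(X,float)+P['t']; a=x[:2]/x[2]; a=a*(1+P['k1']*(a@a))
    return np.array([P['fx']*a[0]+P['cx'],P['fy']*a[1]+P['cy']])
E
python3 - <<'E'
from h import *
print(r.sense(), r.tcp_to_tips)
for n in ("top","side"):
    im,d=cams.grab_frame(n); np.savez(f'pics/{n}.npz',im=im,d=d); cv2.imwrite(f'pics/{n}0.png',im[:,:,::-1])
    P=cams.camera_params(n); print(n,P)
E
```

```text
pics
{'clock': 0.0, 'qpos': array([-1.24940612e+00,  3.53650923e-01,  1.63413061e+00,  5.83024742e-05,
        1.15521302e+00, -2.35738834e-03]), 'qvel': array([-0.00100852, -0.00012402,  0.00021047,  0.00119892,  0.000887  ,
       -0.00019135]), 'joint_efforts': array([ 3.57973535e-03, -6.05244040e+01, -3.42062438e+01,  1.69772379e-04,
        9.18434904e-03,  1.30999732e-05]), 'eef_pos': array([ 198.72409762, -592.08561962,  247.56144843]), 'tcp_rot': array([-3.14019089e+00, -5.66114284e-05,  3.23723979e-01]), 'contact_force': array([-0.27672001, -0.57537737,  0.27531508]), 'wrist_torque': array([-0.01818147, -0.02581576, -0.03636478]), 'opening': 0.9999497006769638} 17.0
top {'fx': 576.1628381221175, 'fy': 576.1628381221175, 'cx': 315.5374091379609, 'cy': 247.3040443979147, 'k1': 0.017845288365158436, 'R': array([[ 0.01478507, -0.99988482,  0.0034272 ],
       [-0.98841681, -0.01513309, -0.15100731],
       [ 0.15104178, -0.00115485, -0.9885267 ]]), 't': array([  12.70339507,  613.63898707, 1091.68828742])}
side {'fx': 599.9859858395555, 'fy': 599.9859858395555, 'cx': 314.21980699673185, 'cy': 242.48858615722514, 'k1': -0.04437556818899221, 'R': array([[-0.78423868, -0.62028431, -0.01473337],
       [-0.4711275 ,  0.61077253, -0.6363928 ],
       [ 0.40374321, -0.49214255, -0.77122444]]), 't': array([ 472.25992861,  338.15863084, 1065.44664682])}
```

View pics/top0.png

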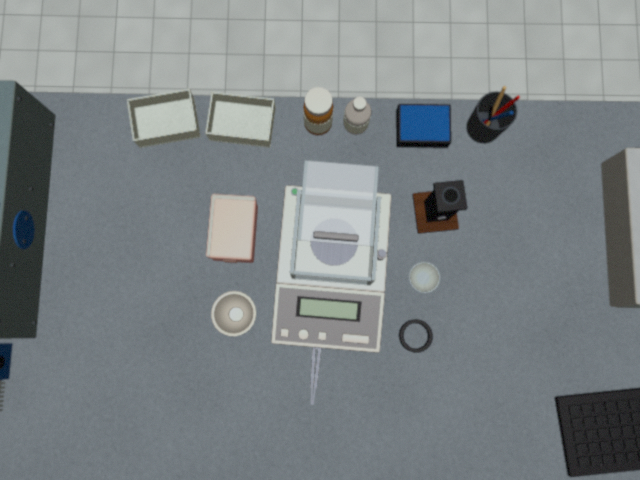

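View pics/side0.png

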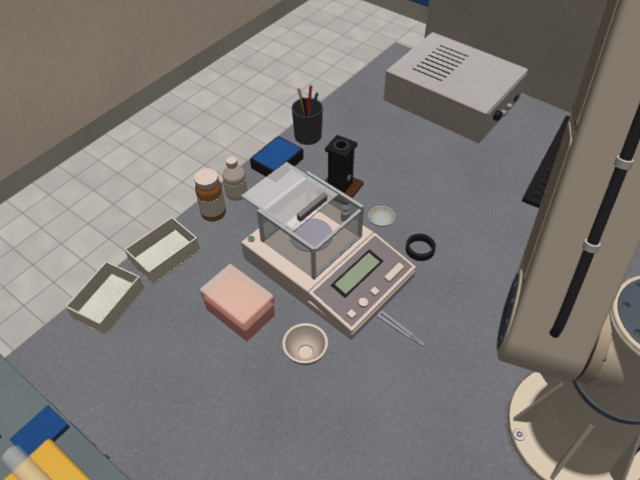

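The top view shows the keys at about (285,333), (303,335), (322,336) and the bar at (355,339), with the door grip at (336,236). The side view shows the same layout: the door is open to the back, the weight is right of the shield, and the forceps lie in front.

```bash
python3 - <<'E'
from h import *
local={'pow':(-133,80),'cal':(-133,44),'prt':(-133,8),'tare':(-133,-56)}
def blobs(n,x0,y0,x1,y1):
    im=np.load(f'pics/{n}.npz')['im'][y0:y1,x0:x1]; g=cv2.cvtColor(im,cv2.COLOR_RGB2GRAY)
    for th in (165,):
        N,L,S,C=cv2.connectedComponentsWithStats((g>th).astype(np.uint8))
        for s,c in zip(S[1:],C[1:]):
            if s[4]>15: print(n,th,s,c+[x0,y0])
    return g
g=blobs('top',274,322,382,350); print(np.percentile(g,[5,25,50,75,95]))
g=blobs('side',335,255,412,325); print(np.percentile(g,[5,25,50,75,95]))
im=np.load('pics/top.npz')['im'][220:250,300:372]; g=cv2.cvtColor(im,cv2.COLOR_RGB2GRAY)
N,L,S,C=cv2.connectedComponentsWithStats((g<125).astype(np.uint8)); print(S[1:],C[1:]+[300,220])
E
```

```text
top 165 [  0   0 108  28 411] [330.3649635  341.69343066]
top 165 [ 7  7  7  8 51] [284.05882353 332.29411765]
top 165 [25  8  9  9 70] [302.94285714 333.95714286]
top 165 [44 10  8  8 51] [321.84313725 335.52941176]
top 165 [ 68  12  27   9 195] [354.88717949 338.31282051]
[124. 138. 140. 167. 196.]
side 165 [  0   0  18  16 118] [341.27966102 260.6440678 ]
side 165 [64  0 13 10 28] [405.60714286 259.32142857]
side 165 [ 50   8  19  17 131] [393.87022901 271.09923664]
side 165 [ 19  12  58  58 226] [383.23893805 296.23893805]
side 165 [36 32  8  7 40] [374.35  290.075]
side 165 [24 43  9  8 61] [362.91803279 301.3442623 ]
side 165 [12 54  9  8 40] [351.  312.9]
side 165 [ 0 58 14 12 46] [340.86956522 319.13043478]
[ 79. 117. 126. 151. 204.]
[[14 16 43  6 80]] [[334.625  238.5625]]
```

```bash
python3 - <<'E'
from h import *
loc=np.array([[-133,80],[-133,44],[-133,8],[-133,-56.]])
px={'top':[(284.06,332.29),(302.94,333.96),(321.84,335.53),(354.89,338.31)],'side':[(351,312.9),(362.92,301.34),(374.35,290.08),(393.87,271.1)]}
W={}
for n in px:
    W[n]=np.array([onz(n,*p,57.5)[:2] for p in px[n]]); print(n,W[n].round(1), np.linalg.norm(np.diff(W[n],axis=0),axis=1))
w=(W['top']+W['side'])/2
a=loc-loc.mean(0);b=w-w.mean(0)
th=np.arctan2((a[:,0]*b[:,1]-a[:,1]*b[:,0]).sum(),(a*b).sum())
R=np.array([[np.cos(th),-np.sin(th)],[np.sin(th),np.cos(th)]]);t=w.mean(0)-R@loc.mean(0)
print('yaw',th,'origin',t,'res',(w-(loc@R.T+t)).round(1))
np.savez('pose.npz',th=th,R=R,t=t)
# grip
im=np.load('pics/top.npz')['im']; g=cv2.cvtColor(im,cv2.COLOR_RGB2GRAY)
c=onz('top',335.5,236.5,178); print('grip w',c,'local',R.T@(c[:2]-t))
for o in (0.03,.05,.07,.09):
    l=np.array([-16+o*1000,0]); X=[*(R@l+t),180]; print(o,X,proj('top',X),proj('side',X))
for e in ([-155,105,40],[-155,-105,40],[155,105,45],[155,-105,45],[-29,-76,165],[-29,76,165]):
    print(e,proj('top',[*(R@e[:2]+t),e[2]]))
big=cv2.resize(im[150:370,255:405],None,fx=3.6,fy=2.7*1.0,interpolation=cv2.INTER_CUBIC)
sd=np.load('pics/side.npz')['im']
big=cv2.resize(im[225:250,305:370],None,fx=8,fy=8,interpolation=cv2.INTER_CUBIC)
b2=cv2.resize(sd[180:235,280:345],None,fx=7,fy=7,interpolation=cv2.INTER_CUBIC)
o=np.zeros((600,520,3),np.uint8);o[:200,:520]=big;o[205:205+385,:455]=b2
cv2.imwrite('pics/grip.png',o[:,:,::-1])
E
```

```text
top [[446.4  79.7]
 [443.8  43.5]
 [441.4   7.4]
 [437.1 -55.8]] [36.24646993 36.24669259 63.3274617 ]
side [[449.3  76.8]
 [446.6  40.6]
 [444.2   4.6]
 [439.6 -58.7]] [36.24587326 36.07464941 63.53260778]
yaw -0.06983965657173478 origin [574.8904926  -10.96976544] res [[ 0.   0.1]
 [-0.1 -0.1]
 [ 0.  -0.3]
 [ 0.   0.3]]
grip w [612.95711037 -12.56042416 178.        ] local [38.08481983  1.0696178 ]
0.03 [np.float64(588.8563634300085), np.float64(-11.946725978532612), 180] [335.05829206 249.94897475] [322.01917072 211.15896417]
0.05 [np.float64(608.8076074761211), np.float64(-13.342383892369657), 180] [335.96835133 238.65551576] [314.44038771 206.17596635]
0.07 [np.float64(628.7588515222337), np.float64(-14.738041806206704), 180] [336.87327224 227.42917105] [306.97381729 201.26747128]
0.09 [np.float64(648.7100955683463), np.float64(-16.13369972004375), 180] [337.77313471 216.26888901] [299.61741745 196.43210478]
[-155, 105, 40] [271.43756551 341.97867148]
[-155, -105, 40] [379.59763338 351.29970011]
[155, 105, 45] [286.0871492  186.25253277]
[155, -105, 45] [390.32992565 194.93620448]
[-29, -76, 165] [376.00845151 279.02464777]
[-29, 76, 165] [289.6584202  271.69662416]
```

View pics/grip.png

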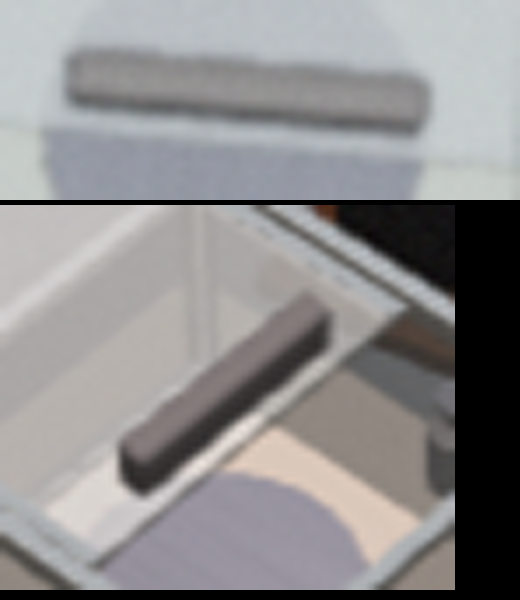

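The balance sits at (575,-11) with yaw -0.07. The key spacing matches the given sizes. The grip is about 56 mm open, with both views agreeing. First I close the jaws and align the yaw, then travel at height.

Emit:
{"op": "drive_tool", "data": {"deltas": [[0,0,0,0.0985],[0,0,0,0.0985],[0,0,0,0.0985],[0,0,0,0.0985],[0,0,0,0],[0,0,0,0]], "jaw": 1, "force": 40}}

```text
clock: 0.6
eef_pos: [198.8, -592.4, 248.0]
tcp_rot: [-3.141, 0.0, -0.067]
contact_force: [-0.1, 0.4, 0.0]
opening: 0.145
```

Emit:
{"op": "drive_tool", "data": {"deltas": [[1.69,-2.53,0,0],[1.69,-2.53,0,0],[1.69,-2.53,0,0],[1.69,-2.53,0,0],[1.69,-2.53,0,0],[1.69,-2.53,0,0],[1.69,-2.53,0,0],[1.69,-2.53,0,0],[1.69,-2.53,0,0],[1.69,-2.53,0,0],[1.69,-2.53,0,0],[1.69,-2.53,0,0]]}}

```text
clock: 1.6
eef_pos: [423.1, -302.6, 248.4]
tcp_rot: [3.142, -0.0, -0.067]
contact_force: [0.3, -1.3, -0.8]
opening: 0.001
```

Emit:
{"op": "drive_tool", "data": {"deltas": [[1.69,-2.53,0,0],[1.69,-2.53,0,0],[1.69,-2.53,0,0],[1.69,-2.53,0,0],[1.69,-2.53,0,0],[1.69,-2.53,0,0],[1.69,-2.53,0,0],[1.69,-2.53,0,0],[1.69,-2.53,0,0],[1.69,-2.53,0,0],[1.69,-2.53,0,0],[0,0,0,0]]}}

```text
clock: 2.6
eef_pos: [630.2, -35.4, 248.2]
tcp_rot: [-3.14, -0.002, -0.064]
contact_force: [-0.8, 0.7, 0.4]
opening: -0.003
```

Emit:
{"op": "drive_tool", "data": {"deltas": [[0.65,-1.02,0,0],[0.65,-1.02,0,0],[0,0,0,0],[0,0,0,0]]}}

```text
clock: 2.93
eef_pos: [641.8, -19.9, 248.2]
tcp_rot: [3.141, 0.0, -0.069]
contact_force: [0.7, 0.2, 0.2]
opening: -0.001
```

```bash
python3 - <<'E'
from h import *
s=r.sense();print(s['eef_pos'],s['tcp_rot'],s['contact_force'])
P=cams.camera_params('wrist');im,d=cams.grab_frame('wrist');np.savez('pics/w1.npz',im=im,d=d);np.save('pics/w1P.npy',P,allow_pickle=True)
cv2.imwrite('pics/w1.png',im[:,:,::-1])
p=np.load('pose.npz')
for X in ([40,0,180],[40,40,180],[40,-40,180]): print(X,proj('wrist',[*(p['R']@X[:2]+p['t']),X[2]],P))
print('tip',proj('wrist',s['eef_pos']-[0,0,17],P))
E
```

```text
[641.78507803 -19.9443326  248.19991762] [ 3.14141498e+00  2.14943913e-04 -6.92215895e-02] [0.66248059 0.17011633 0.20530085]
[40, 0, 180] [311.05241973 307.32899239]
[40, 40, 180] [245.49405323 307.23010598]
[40, -40, 180] [376.68861447 307.23798552]
tip [317.6405951  306.64555127]
```

View pics/w1.png

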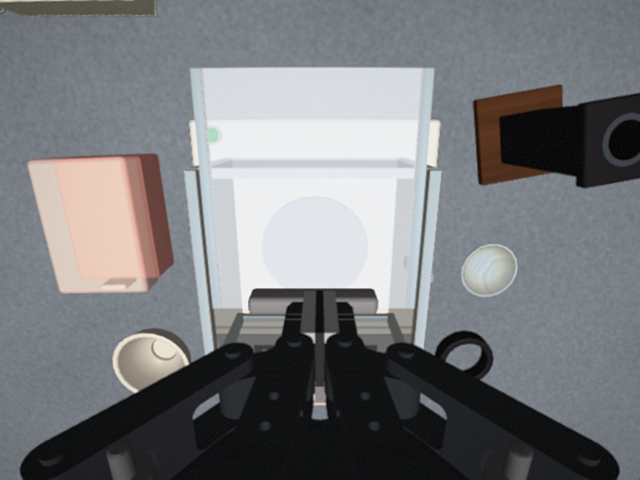

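```bash
python3 - <<'E'
from h import *
z=np.load('pics/w1.npz');P=np.load('pics/w1P.npy',allow_pickle=True).item();p=np.load('pose.npz')
g=cv2.cvtColor(z['im'],cv2.COLOR_RGB2GRAY)
for a,b in((258,280),(355,370)): print([(y,int(g[y,a:b].mean()),int(np.median(z['d'][y,a:b]))) for y in range(282,320,1)])
print(P['t'],-np.array(P['R']).T@P['t'])
for x in (33,46): 
  for zz in (162,180): print(x,zz,proj('wrist',[*(p['R']@[x,20]+p['t']),zz],P))
E
```

```text
[(282, 237, 229), (283, 238, 230), (284, 238, 230), (285, 239, 230), (286, 243, 230), (287, 241, 230), (288, 149, 227), (289, 59, 225), (290, 47, 224), (291, 50, 223), (292, 53, 221), (293, 54, 220), (294, 54, 219), (295, 53, 217), (296, 58, 216), (297, 76, 215), (298, 98, 215), (299, 116, 214), (300, 127, 214), (301, 137, 214), (302, 147, 214), (303, 154, 214), (304, 153, 214), (305, 151, 214), (306, 149, 214), (307, 149, 215), (308, 147, 215), (309, 146, 215), (310, 145, 215), (311, 143, 216), (312, 138, 216), (313, 122, 217), (314, 97, 217), (315, 102, 338), (316, 146, 336), (317, 163, 336), (318, 146, 334), (319, 139, 332)]
[(282, 238, 230), (283, 239, 230), (284, 238, 230), (285, 239, 230), (286, 243, 230), (287, 241, 231), (288, 150, 227), (289, 61, 226), (290, 46, 224), (291, 51, 223), (292, 52, 221), (293, 54, 220), (294, 54, 219), (295, 54, 218), (296, 58, 216), (297, 76, 215), (298, 98, 215), (299, 116, 214), (300, 127, 214), (301, 138, 214), (302, 149, 214), (303, 156, 214), (304, 154, 214), (305, 153, 214), (306, 151, 214), (307, 149, 215), (308, 148, 215), (309, 146, 215), (310, 146, 215), (311, 143, 216), (312, 138, 216), (313, 123, 217), (314, 97, 217), (315, 101, 337), (316, 147, 335), (317, 165, 335), (318, 146, 334), (319, 139, 332)]
[ 24.49598945 572.81674728 570.78143832] [716.73560374 -25.95073726 374.33562929]
33 162 [281.5840291  303.93063172]
33 180 [278.64365639 317.50348175]
46 162 [280.92230177 285.9807326 ]
46 180 [277.86723691 298.3911203 ]
```

The wrist view puts the bar's rear face at local x of about 45.5, so the tip has about 11 mm clearance behind it. The bar runs over columns 250–377 with its rear edge at row 288. Next I descend behind it.

Emit:
{"op": "drive_tool", "data": {"deltas": [[0,-0.3,1.2,0],[0,0,1.2,0],[0,0,1.2,0],[0,0,1.0,0],[0,0,0.6,0],[0,0,0.4,0],[0,0,0.3,0],[0,0,0,0],[0,0,0,0]]}}

```text
clock: 3.73
eef_pos: [642.2, -16.9, 189.5]
tcp_rot: [-3.142, -0.0, -0.07]
contact_force: [0.5, 0.6, 0.5]
opening: 0.001
```

Emit:
{"op": "drive_tool", "data": {"deltas": [[-0.3,0,0,0],[-0.3,0,0,0],[-0.2,0,0,0],[-0.2,0,0,0],[-0.2,0,0,0],[-0.3,0,0,0],[-0.3,0,0,0],[-0.3,0,0,0],[-0.3,0,0,0],[-0.3,0,0,0],[-0.3,0,0,0],[-0.3,0,0,0]]}}

```text
clock: 4.73
eef_pos: [608.8, -14.6, 189.3]
tcp_rot: [3.142, -0.0, -0.07]
contact_force: [0.7, -0.4, 0.7]
opening: -0.001
```

Emit:
{"op": "drive_tool", "data": {"deltas": [[-0.3,0,0,0],[-0.3,0,0,0],[-0.3,0,0,0],[-0.3,0,0,0],[-0.3,0,0,0],[-0.3,0,0,0],[-0.3,0,0,0],[-0.2,0,0,0],[-0.2,0,0,0],[-0.1,0,0,0],[0,0,0,0],[0,0,0,0]]}}

```text
clock: 5.73
eef_pos: [582.8, -12.7, 189.1]
tcp_rot: [-3.142, 0.001, -0.07]
contact_force: [-0.8, -0.0, -0.0]
opening: -0.001
```

Emit:
{"op": "drive_tool", "data": {"deltas": [[-0.1,0,0,0],[-0.1,0,0,0],[-0.1,0,0,0],[-0.1,0,0,0],[-0.05,0,0,0],[0,0,0,0]]}}

```text
clock: 6.23
eef_pos: [578.5, -12.4, 189.2]
tcp_rot: [-3.142, 0.0, -0.07]
contact_force: [0.8, -0.9, 0.5]
opening: -0.001
```

Emit:
{"op": "drive_tool", "data": {"deltas": [[-0.05,0,0,0],[-0.05,0,0,0],[-0.05,0,0,0],[0,0,0,0]]}}

```text
clock: 6.57
eef_pos: [577.1, -12.3, 189.3]
tcp_rot: [-3.142, -0.0, -0.07]
contact_force: [0.1, -0.3, -0.8]
opening: 0.004
```

Emit:
{"op": "drive_tool", "data": {"deltas": [[-0.05,0,0,0],[-0.05,0,0,0],[0,0,0,0]]}}

```text
clock: 6.82
eef_pos: [576.1, -12.2, 189.3]
tcp_rot: [-3.142, 0.0, -0.07]
contact_force: [0.8, 1.0, 0.2]
opening: -0.001
```

```bash
python3 - <<'E'
from h import *
s=r.sense();print(s['eef_pos'],s['contact_force'])
P=cams.camera_params('wrist');im,d=cams.grab_frame('wrist');np.savez('pics/w2.npz',im=im,d=d);cv2.imwrite('pics/w2.png',im[:,:,::-1])
g=cv2.cvtColor(im,cv2.COLOR_RGB2GRAY);p=np.load('pose.npz')
for x in (-22,-10): 
  for zz in (162,180): print(x,zz,[proj('wrist',[*(p['R']@[x,y]+p['t']),zz],P).round(1) for y in (-40,-20,20,40)])
im,d=cams.grab_frame('side');cv2.imwrite('pics/s2.png',cv2.resize(im[150:350,230:430],None,fx=3,fy=3)[:,:,::-1])
E
```

```text
[576.09561445 -12.24018382 189.29235655] [0.77710076 0.96857986 0.1596798 ]
-22 162 [array([395.9, 338.7]), array([355.7, 338.9]), array([275.2, 339. ]), array([235. , 338.8])]
-22 180 [array([404. , 360.9]), array([359.6, 361.2]), array([270.5, 361.2]), array([226.1, 361. ])]
-10 162 [array([397.5, 317.3]), array([356.5, 317.4]), array([274.1, 317.5]), array([233.2, 317.4])]
-10 180 [array([406. , 337.7]), array([360.5, 338. ]), array([269.2, 338. ]), array([223.8, 337.9])]
```

View pics/w2.png

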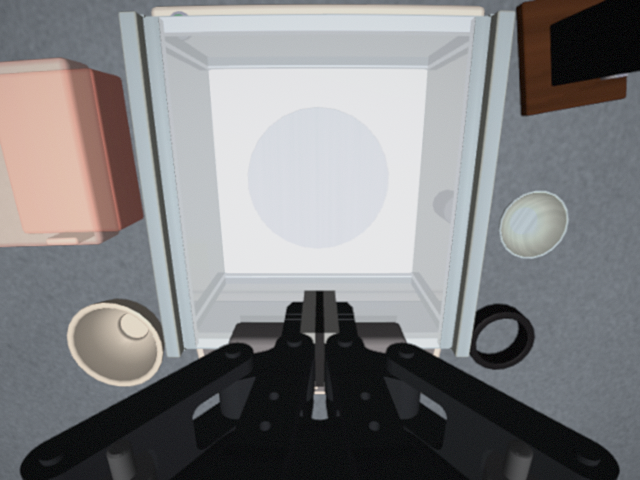

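View pics/s2.png

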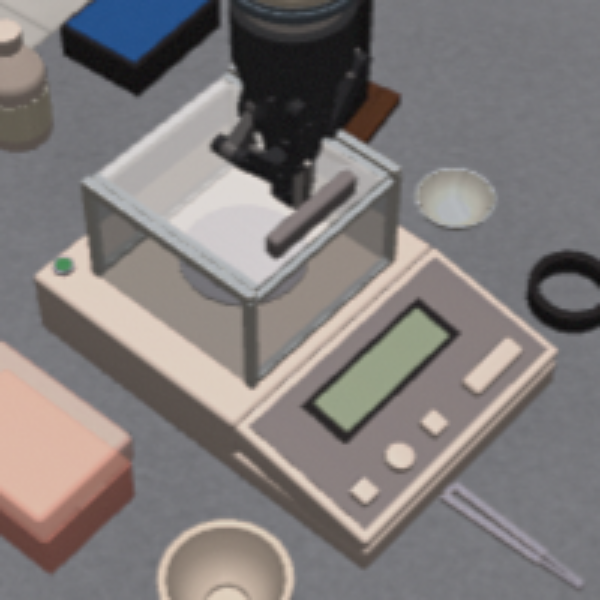

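The bar has moved with the finger and is close to the front rail, with its rear edge at about wrist row 322. I keep creeping forward until the stop shows in the force.

Emit:
{"op": "drive_tool", "data": {"deltas": [[-0.05,0,0,0],[-0.05,0,0,0],[-0.05,0,0,0],[-0.05,0,0,0],[0,0,0,0]]}}

```text
clock: 7.33
eef_pos: [574.8, -12.1, 189.4]
tcp_rot: [-3.142, -0.002, -0.07]
contact_force: [5.1, 0.4, -4.1]
opening: 0.002
```

Emit:
{"op": "drive_tool", "data": {"deltas": [[-0.05,0,0,0],[-0.05,0,0,0],[-0.05,0,0,0],[-0.05,0,0,0],[0,0,0,0]]}}

```text
clock: 7.75
eef_pos: [574.6, -12.2, 189.6]
tcp_rot: [-3.142, -0.005, -0.07]
contact_force: [11.9, -1.0, -9.4]
opening: 0.001
```

The force rose to 12 N at the stop with the TCP no longer moving, so the door is shut. Now I back off, rise and go over the tare key.

Emit:
{"op": "drive_tool", "data": {"deltas": [[0.2,0,0,0],[0.4,0,0,0],[0.6,0,0,0],[0,0,-1,0],[0,0,-2,0],[0,0,-2,0],[0,0,0,0]]}}

```text
clock: 8.33
eef_pos: [586.1, -12.9, 243.7]
tcp_rot: [-3.141, -0.005, -0.07]
contact_force: [0.9, 0.3, 0.0]
opening: -0.002
```

Emit:
{"op": "drive_tool", "data": {"deltas": [[-1.5,0.5,0,0],[-1.5,0.5,0,0],[-1.5,0.5,0,0],[-1.5,0.5,0,0],[-1.5,0.5,0,0],[-1.5,0.5,0,0],[-1.5,0.5,0,0],[-1.5,0.5,0,0],[-1.5,0.5,0,0],[0,0,0,0],[0,0,0,0]]}}

```text
clock: 9.25
eef_pos: [446.1, -48.3, 239.7]
tcp_rot: [-3.142, -0.0, -0.071]
contact_force: [1.0, -0.5, 0.9]
opening: -0.001
```

```bash
python3 - <<'E'
from h import *
s=r.sense();print(s['eef_pos'],s['contact_force'])
for n in('top','side'):
    im,d=cams.grab_frame(n); np.savez(f'pics/{n}3.npz',im=im,d=d)
    if n=='side': o=cv2.resize(im[170:330,230:430],None,fx=4,fy=3.7)
cv2.imwrite('pics/s3.png',o[:,:,::-1])
p=np.load('pose.npz')
for x in(-16,-13): print([proj(n,[*(p['R']@[x,0]+p['t']-[1,0]),180]) for n in('top','side')])
E
```

```text
[446.11825303 -48.31799552 239.67683429] [ 1.04144622 -0.49094753  0.92103199]
[array([333.67762203, 267.5910019 ]), array([334.01577789, 219.0122977 ])]
[array([333.81567062, 265.87662835]), array([332.84481864, 218.24221158])]
```

View pics/s3.png

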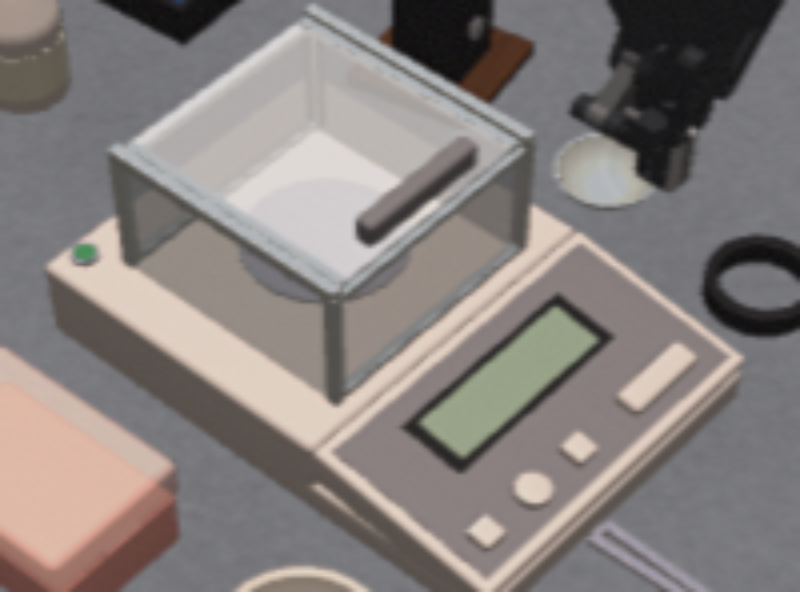

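The bar's top centre is at side pixel (334.5,219.2) against a predicted (334.0,219.0) for shut, so the door is shut. Now the tare key.

Emit:
{"op": "drive_tool", "data": {"deltas": [[-0.4,0.5,0,0],[-0.4,0.5,1.5,0],[0,0,2,0],[0,0,2,0],[0,0,2,0],[0,0,2,0],[0,0,2,0],[0,0,2,0],[0,0,1,0],[0,0,0.7,0],[0,0,0,0],[0,0,0,0]]}}

```text
clock: 10.35
eef_pos: [438.0, -57.7, 87.6]
tcp_rot: [-3.142, 0.0, -0.07]
contact_force: [0.8, 0.7, 0.8]
opening: -0.003
```

Emit:
{"op": "drive_tool", "data": {"deltas": [[0,0,0.3,0],[0,0,0.3,0],[0,0,0.3,0],[0,0,0.2,0],[0,0,0,0],[0,0,0,0]]}}

```text
clock: 10.85
eef_pos: [437.7, -57.7, 76.3]
tcp_rot: [-3.142, -0.0, -0.07]
contact_force: [0.3, 0.0, -0.5]
opening: 0.003
```

Emit:
{"op": "drive_tool", "data": {"deltas": [[0,0,0.1,0],[0,0,0.1,0],[0,0,0,0],[0,0,0,0]]}}

```text
clock: 11.18
eef_pos: [438.0, -57.7, 74.4]
tcp_rot: [3.142, -0.001, -0.07]
contact_force: [0.8, 0.5, 3.1]
opening: 0.008
```

Emit:
{"op": "drive_tool", "data": {"deltas": [[0,0,0.1,0],[0,0,0.05,0],[0,0,0,0],[0,0,0,0]]}}

```text
clock: 11.52
eef_pos: [438.1, -57.7, 72.9]
tcp_rot: [3.142, -0.001, -0.07]
contact_force: [1.2, -0.4, 4.4]
opening: 0.002
```

Emit:
{"op": "drive_tool", "data": {"deltas": [[0,0,0.05,0],[0,0,0.05,0],[0,0,0.05,0],[0,0,0,0],[0,0,0,0]]}}

```text
clock: 11.93
eef_pos: [438.2, -57.7, 71.7]
tcp_rot: [3.142, -0.001, -0.07]
contact_force: [0.9, -0.7, 11.7]
opening: 0.001
```

The force reached 11.7 N, well beyond the 4.5 N needed for full travel, so the tare key is fully down. I lift and move to the calibration key.

Emit:
{"op": "drive_tool", "data": {"deltas": [[0,0,-0.5,0],[0,0,-1,0],[0,0,-1.5,0],[0,-2,0,0],[0,-2,0,0],[0,-2,0,0],[0,-2,0,0],[0,-2,0,0],[0,0,0,0],[0,0,0,0],[0,0,0,0]]}}

```text
clock: 12.85
eef_pos: [444.0, 41.8, 101.3]
tcp_rot: [3.141, 0.001, -0.07]
contact_force: [0.2, 0.3, 0.7]
opening: 0.0
```

```bash
python3 - <<'E'
from h import *
s=r.sense();print(s['eef_pos'],s['contact_force'])
im,d=cams.grab_frame('side')
tip=proj('side',s['eef_pos']-[0,0,17]);print('tip',tip)
x,y=350,290
cv2.imwrite('pics/s4.png',cv2.resize(im[200:330,290:420],None,fx=4.5,fy=4.5)[:,:,::-1])
E
```

```text
[444.04337676  41.77909175 101.29111525] [0.16185187 0.30303425 0.65993824]
tip [364.32636643 294.64649695]
```

View pics/s4.png

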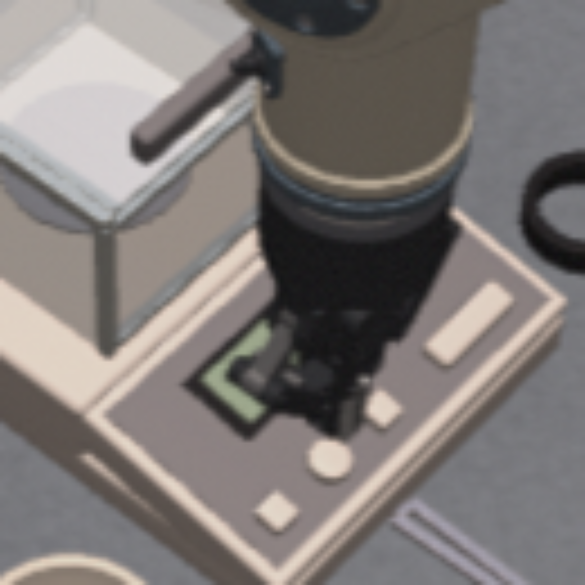

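The tip stands over the round key, which is at crop (330,458), and both squares are clear. I press.

Emit:
{"op": "drive_tool", "data": {"deltas": [[0,0,0.8,0],[0,0,0.8,0],[0,0,0.5,0],[0,0,0.3,0],[0,0,0.1,0],[0,0,0.1,0],[0,0,0.1,0],[0,0,0.1,0],[0,0,0.1,0],[0,0,0,0],[0,0,0,0]]}}

```text
clock: 13.82
eef_pos: [444.8, 42.0, 72.4]
tcp_rot: [3.142, -0.0, -0.07]
contact_force: [-0.8, -2.7, 3.2]
opening: 0.0
```

Emit:
{"op": "drive_tool", "data": {"deltas": [[0,0,0.05,0],[0,0,0.05,0],[0,0,0,0],[0,0,0,0]]}}

```text
clock: 14.15
eef_pos: [444.9, 42.0, 71.7]
tcp_rot: [3.141, -0.0, -0.07]
contact_force: [-2.9, -4.1, 10.4]
opening: 0.003
```

The lateral force of about 4 N is unexpected, so I take a look while holding the key down.

```bash
python3 - <<'E'
from h import *
s=r.sense();print(s['eef_pos'],s['contact_force'],s['wrist_torque'])
im,d=cams.grab_frame('wrist')
cv2.imwrite('pics/w5.png',im[:,:,::-1])
s=r.sense();print(s['contact_force'],s['wrist_torque'])
E
```

```text
[444.87640547  42.01151335  71.71175684] [-2.86828886 -4.05250041 10.37967494] [-0.66005411  0.37815751 -0.02705187]
[-2.79948922 -3.73909707 10.71082127] [-0.6719353   0.42922137 -0.00562302]
```

View pics/w5.png

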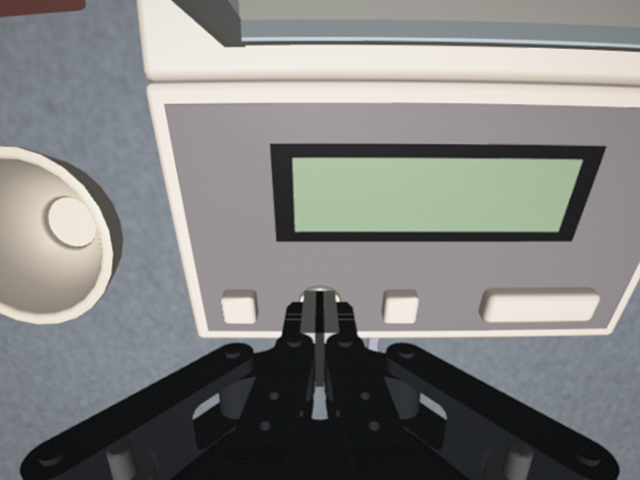

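The tip is on the round key at about (320,290). The squares at (238,306) and (400,306) are clear, and nothing else is near, so the lateral part is probably friction. I keep holding, then release.

Emit:
{"op": "drive_tool", "data": {"deltas": [[0,0,0,0],[0,0,0,0],[0,0,0,0],[0,0,0,0],[0,0,0,0],[0,0,0,0],[0,0,0,0],[0,0,0,0],[0,0,0,0],[0,0,0,0],[0,0,0,0],[0,0,0,0]]}}

```text
clock: 15.2
eef_pos: [444.9, 42.0, 71.7]
tcp_rot: [3.142, -0.001, -0.07]
contact_force: [-2.3, -3.5, 10.2]
opening: 0.004
```

Emit:
{"op": "drive_tool", "data": {"deltas": [[0,0,0,0],[0,0,0,0],[0,0,0,0],[0,0,0,0],[0,0,0,0],[0,0,0,0],[0,0,0,0],[0,0,0,0],[0,0,0,0],[0,0,0,0]]}}

```text
clock: 16.03
eef_pos: [444.9, 42.0, 71.7]
tcp_rot: [3.142, -0.0, -0.07]
contact_force: [-2.8, -3.6, 10.0]
opening: -0.001
```

Emit:
{"op": "drive_tool", "data": {"deltas": [[0,0,-0.5,0],[0,0,-1,0],[0,0,-2,0],[0,0,-2.5,0],[0,0,-2.5,0],[0,0,-2.5,0],[0,0,-2.5,0],[0,0,-1.5,0],[0,0,0,0],[0,0,0,0],[0,0,0,0]]}}

```text
clock: 16.95
eef_pos: [444.2, 42.2, 220.8]
tcp_rot: [-3.141, 0.0, -0.07]
contact_force: [-0.6, -0.2, -0.3]
opening: 0.001
```

```bash
python3 - <<'E'
from h import *
s=r.sense();print(s['eef_pos'],s['contact_force'],s['clock'])
im,d=cams.grab_frame('side')
cv2.imwrite('pics/s6.png',cv2.resize(im[170:370,200:440],None,fx=3.3,fy=3)[:,:,::-1])
E
```

```text
[444.22513897  42.18408689 220.81610062] [-0.56989351 -0.19729211 -0.26649726] 16.95
```

View pics/s6.png

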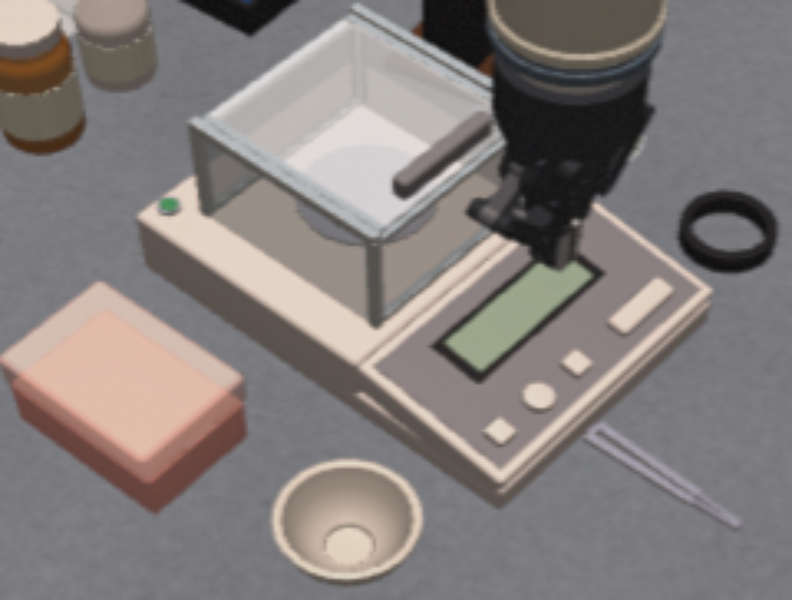

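The door is still shut, the keys are up, the bystanders in view stand where they were, and the arm is clear. I hand in.

```bash
python3 -c "
from rig import job
print(job.sign_off())"
```

```text
the job is handed in; nothing more can be done
None
```

I started the balance's internal calibration with closed fingertips and handed the job in at about 17 s of the 51 s allowed. No verdict was reported.

- **Door:** I pushed the grip bar to its front stop. The force peaked at about 15 N. Afterwards the bar sat within about 0.5 px of the predicted shut position in the side view.
- **Tare key:** I pressed it to a hard stop at about 12 N (full travel takes about 4.5 N), then let it go.
- **Calibration key:** I pressed it down to the same height as the tare key's stop, at about 10 N. I held it there for about 2.2 s and let it go.

In the last side picture the door is shut, the keys look up, and the arm is clear with no force on it. The bystanders in view stand where they were. The gripper or the picture edge hid the weight, the dish and most of the cell holder in that picture. The arm never went near them.

- **Camera disagreement:** the top and side cameras differed by about 3 mm in each axis. I used their average, and the door's stop confirmed it to about 1 mm.
- **Sideways force:** the calibration press showed about 4 to 5 N sideways that I did not expect. The wrist picture showed nothing else touched, so I take it to be friction.

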